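Free the service panel of a bench controller

ROBOT

A 7-joint arm with a two-finger parallel gripper is mounted at the origin on the work surface; the furniture and walls round the work are solid. World frame = base frame: x ahead of the robot, y to its left, z up, the work surface at z = 0. Lengths are in mm, angles in rad, forces in N, time in s.
With the tool pointing down it reaches from about 400 to 875 mm from the base axis. Payload 4.4 kg.
Tool frame: the origin (TCP) lies on the centre line of the jaws, within the pads' length; the fingertips stand 19 mm ahead of it and the grasp point (between the pads) is the TCP; z points along the fingers, y is the line along which they close (so a half turn about z gives the same grasp; the last joint's range is limited). The gripper opens to 85 mm and grips with 20 to 120 N. Pads are 22 mm wide; open, the fingers measure 114 mm over their backs; the gripper's body (76 mm by 85 mm) begins 54 mm behind the grasp point. The pads swing forward as they close: fully open they stand 13 mm farther back than shut.
Start: joints at [-1.414, 0.628, 0.038, 1.517, -0.027, 0.996, -0.02], TCP at [143.6, 633.953, 250.313] pointing down, gripper open.
Joint ranges: [-3.06, 3.06], [-0.37, 2.12], [-1.25, 1.32], [0.18, 2.47], [-1.1, 4.24], [0.23, 1.98], [-2.94, 2.94]. Speed limits (rad/s): [2.57, 2.57, 3.14, 3.14, 3.14, 3.14, 3.14].

INTERFACE

Orientations are given as [roll, pitch, yaw] about the fixed x, y, z axes, in that order (R = Rz(yaw) Ry(pitch) Rx(roll)).
In Python, from cell import ctrl, viewer, silhouettes gives the robot as it stands.
- The arm moves only by the shell command python3 -m creep 'ROWS'. ROWS is JSON, a list of rows, each an object with "jaw": the gripper command: -1 is shut, 1 is fully open, values between are in proportion; "xyz": the shift along the tool's x, y, z in mm, a list of three; "angular": the turn, a rotation vector about the tool's x, y, z in rad, a list of three. In form: [{"jaw": jaw, "xyz": [tx, ty, tz], "angular": [rx, ry, rz]}, ...]. A call has 1 to 12 rows; each row is the pose to reach, as a shift and turn from the pose commanded when the call began, along the tool's axes at that moment; what a row does not reach only later rows make up. A row lasts 1/8 s, in which the tool goes at most 62.5 mm and 10.7 degrees, less where a joint would pass 70% of its speed; a pose out of reach is approached as far as the arm can. A call with a gripper value outside its range is refused whole. The fingers move at their own pace and stop on an object; the grip force is fixed at half the most. Time passes only in rows, so rows that repeat a pose let the fingers close. It gives the time, the measured TCP pose, the force, the opening and the grip force at its end, in the units of the state.
- ctrl.read_state(): the state, without advancing time (a new reading comes with each control period).
- viewer.get_image(name): name is "scene" or "top"; returns (picture, depth): 384x512x3 uint8, red, green, blue; 384x512 float32, mm along the optical axis (not along the pixel's ray), 0 where there is no reading.
- viewer.camera_model(name): a dict with "fx", "fy", "cx", "cy" (pixels), "T" (4x4, takes a point from camera to world coordinates). Camera axes: x right, y down, z forward; pixel columns grow to the right and rows downward; lengths in mm; the calibration is good to about 2 mm. A picture is of the moment at which its call begins. camera_model takes no time and is no camera call.
- ctrl.finish_job(): hands the job in; it is judged then, once.
Trained networks look in the newest picture that a camera, given by its name, has taken for a name from the list of things; names that differ only in an ending like _2 or _b are one class to them, and where a whole thing is asked for, a point or a joint stands for the part that bears it (a point fixed in the world has none). Each returns a list of dicts, best first, with "score" (0 to 1); they miss things now and then, are a little off and sometimes report something else, mostly with a low value. They report only what shows in the picture. A call takes as long as a camera call. They do not tell look-alikes from the thing itself.
- silhouettes(camera, target): "pixels" (384x512 bool, what is visible of it) and "xy" ([column, row] in pixels, amid what is visible of it).
The state is a dict: "clock": time; "qpos": joint angles; "qd": joint speeds; "tau": joint torques, N m; "eef_pos": TCP position; "tool_rot": TCP orientation; "force": force on the tool from outside, world axes, zero at the start; "torque": the same for the moment, N m; "width": finger opening in mm; "gripper_force": force on a finger pad.
Only numpy, scipy, OpenCV 4.12 (cv2) and the standard library are available. Lean on these libraries where they do the work, as an engineer would, in place of code of your own. Each camera call takes 0.05 s, during which the arm holds its last target. There are 200 camera calls.

TASK

Take the screwdriver from its stand and turn the two slotted cams on top of the grey controller a quarter turn anticlockwise, so that the sprung panel pops open. Turn them with the blade only, keeping the gripper's fingers off the cams and the panel. Then put the screwdriver back upright in its stand, handle resting on it, and leave the other things on the table where they are.

Things in the scene. Friction and masses are not known exactly. Their poses are not given: they have to be found in the camera images.
- controller: grey bench controller case, fixed, 190 mm (x) by 230 mm (y), its top deck 80 mm above the table; the hinged aluminium panel (140 x 196 x 3 mm) lies on top. Origin under the centre of the case. Its x axis points from the front face with the dial, display and switch (robot side) to the back, y to the left, z up. The two cams stand on the deck along the front edge at x = -73 mm, y = +65 and -65 mm
- cam_left (a joint): slotted quarter-turn cam on the left of the case (at +65 mm along the case's y), turning about the vertical. 0: locked, its ear points along the case's +x, over the panel; it grows anticlockwise as seen from above; free of the panel from 1.21 rad, stop at pi/2 with the ear along the case's +y, beside the panel. Starts between 0 and 0.25. It turns stiffly (0.06 N m) and stays where it is left
- cam_right (a joint): slotted quarter-turn cam on the right of the case (at -65 mm along the case's y), turning about the vertical. 0: locked, its ear points along the case's +x, over the panel; it grows anticlockwise as seen from above; free of the panel from 1.21 rad, stop at pi/2 with the ear along the case's +y, beside the panel. Starts between 0 and 0.25. It turns stiffly (0.06 N m) and stays where it is left
- cam_left_slot (a point): top centre of the left cam's round head, 99.5 mm above the table, on the cam's turning axis; the axes turn with the cam: x along its ear and along its slot, z up. The head is 30 mm across; the straight slot runs right across it, open at both ends, 5 mm wide and 10 mm deep, its mouth bevelled to 9 mm wide over the top 2 mm. The ear below the head is 14 mm wide and reaches 32 mm from the axis
- cam_right_slot (a point): top centre of the right cam's round head, 99.5 mm above the table, on the cam's turning axis; the axes turn with the cam: x along its ear and along its slot, z up. The head is 30 mm across; the straight slot runs right across it, open at both ends, 5 mm wide and 10 mm deep, its mouth bevelled to 9 mm wide over the top 2 mm. The ear below the head is 14 mm wide and reaches 32 mm from the axis
- panel (a joint): angle of the sprung panel about its hinge along the case's back edge: 0 shut, 0.25 rad (stop) open. Its spring presses it up against the cam ears with about 1.5 N and lifts it by itself as soon as neither ear is over it; its front edge then stands about 35 mm higher
- panel_edge (a point): middle of the top of the panel's front edge, 83 mm above the table when shut; 18 mm behind the line of the cam axes
- driver: flat screwdriver, 126 mm long, 0.15 kg, upright in its stand, blade down. Origin at the centre of the blade's tip, z up to the handle. Blade 16 mm wide (x), 3 mm thick (y), straight for 14 mm; then a 12 mm shaft; ferrule 17 mm across from 44 to 66 mm above the tip; black square handle 28 x 28 mm, flats facing x and y, from 66 to 122 mm. In the stand the tip is 9 mm above the table
- driver_handle (a point): centre of the screwdriver's handle, 94 mm above the blade's tip; axes as driver
- stand: grey screwdriver stand, a fixed block 64 x 64 x 75 mm with an upright round hole 69 mm deep and 24 mm across in its middle, on a base 84 x 84 x 6 mm; the driver's handle rests on its top. Origin under its centre. Between the stand and the controller a centrifuge (not listed) stands at about x 0.41 to 0.57, y -0.26 to -0.05 m, its raised lid 0.23 m high: carry the driver over it
- stand_hole0 (a point): centre of the hole's mouth in the top of the stand, 75 mm above the table
- tube_rack: blue open tube rack with capped tubes, 69x138x85 mm, origin under its centre; a bystander
- wash_bottle: white squeeze bottle with a red cap and bent jet tube, 104x67x212 mm, origin under its centre; a bystander
- tip_box_green: pipette tip box with a green plate, 86x122x64 mm, origin under its centre; a bystander
- timer: small white lab timer, 60x62x28 mm, origin under its centre; a bystander
- vial_05: reagent vial with a red cap, 21 mm across, 50 mm tall, origin under its centre; a bystander
- vial_10: brown reagent vial with a black cap, 25 mm across, 54 mm tall, origin under its centre; a bystander
- reagent_trough: white open trough, 46x92x24 mm, origin under its centre; a bystander
- marker_blue: blue and white marker pen lying down, 14x127x15 mm, origin under its centre; a bystander
There are look-alikes about, which are no part of the job. Leave any yellow look-alike of the driver alone.

How it is judged (in metres and radians):
On the way, in this order (a step that is already met when the one before it is completed fails the run):
1. the screwdriver has been lifted out of its stand (height (world z) of driver above 0.078 m), for 0.1 s.
2. both cams have been turned free and the panel has sprung open, with the screwdriver out of its stand (value of joint each of cam_left, cam_right above 1.3 rad and value of joint panel above 0.15 rad and horizontal distance between driver and stand_hole0 above 0.06 m), for 0.2 s.
At the end, for the whole second after the job is handed in: Both cams stand at least 1.3 rad from locked, the panel is open by over 0.15 rad, and the screwdriver is at rest in the hole of its stand, upright within 0.12 rad, its axis within 10 mm of the hole's (12 mm at the handle), its tip 4 to 14 mm above the table (value of joint each of cam_left, cam_right above 1.3 rad and value of joint panel above 0.15 rad and horizontal distance between driver and stand_hole0 below 0.01 m and horizontal distance between driver_handle and stand_hole0 below 0.012 m and height (world z) of driver between 0.004 and 0.014 m and angle between driver's own z axis and vertical below 0.12 rad and linear speed of driver below 0.03 m/s); the robot touches nothing.
It fails at once if the fingers touch a cam or the panel (contact force between the fingers and cam_left above 0.5 N or contact force between the fingers and cam_right above 0.5 N or contact force between the fingers and panel above 0.5 N).
It fails at once if a bystander is moved more than 30 mm (distance of any of tube_rack, wash_bottle, tip_box_green, timer, vial_05, vial_10, reagent_trough, marker_blue from where it was at the start of the episode above 0.03 m).
It also fails if it takes over 58 s, if anything falls off the work surface, if the arm or the gripper's body presses on something with over 40 N, if the wrist force passes 120 N, or if a joint passes its speed limit or range.

## Working session

There is one attempt and no reset: what is moved stays moved. The work goes in short steps, Python scripts to look and compute and a shell command to move; the robot and the scene stay as the last step left them, time stands still between calls to the robot, and variables do not carry over. Pictures are saved under pics/ and viewed, at most 10 in all, crops included, and the job is handed in when it is done.

```bash
ls; mkdir -p pics; cat > h.py <<'E'
import numpy as np, cv2
from cell import ctrl, viewer, silhouettes
from scipy.spatial.transform import Rotation as R
def pts(cam, d, mask=None):
    m=viewer.camera_model(cam); T=np.array(m["T"])
    v,u=np.nonzero((d>0) if mask is None else (mask&(d>0))); z=d[v,u]
    P=np.c_[(u-m["cx"])/m["fx"]*z,(v-m["cy"])/m["fy"]*z,z]
    return P@T[:3,:3].T+T[:3,3],u,v
def proj(cam,P):
    m=viewer.camera_model(cam); T=np.array(m["T"])
    p=(np.atleast_2d(P)-T[:3,3])@T[:3,:3]
    return np.c_[p[:,0]/p[:,2]*m["fx"]+m["cx"],p[:,1]/p[:,2]*m["fy"]+m["cy"]]
E
python3 - <<'E'
from h import *
ims=[]
for c in("top","scene"):
    im,d=viewer.get_image(c); np.savez(f"/tmp/{c}0.npz",im=im,d=d); ims.append(im)
    m=viewer.camera_model(c); print(c,m["fx"],np.round(m["T"],2).tolist())
    for t in("driver","stand","controller","cam_left","cam_right"):
        for r in silhouettes(c,t)[:4]:
            P,_,_=pts(c,d,r["pixels"]); print(t,round(r["score"],2),np.round(r["xy"]),r["pixels"].sum(),np.round(np.median(P,0)),np.round(P[:,2].max()))
cv2.imwrite("pics/a.png",cv2.resize(ims[0],(800,600))[:,:,::-1]); cv2.imwrite("pics/b.png",cv2.resize(ims[1],(800,600))[:,:,::-1])
print(ctrl.read_state())
E
```

```text
pics
top 446.17280645694854 [[-0.02, -0.98, 0.18, 193.37], [-1.0, 0.02, -0.02, 47.09], [0.01, -0.18, -0.98, 1483.19], [0.0, 0.0, 0.0, 1.0]]
driver 0.65 [358. 226.] 118 [ 342. -291.  120.] 131.0
driver 0.48 [117. 204.] 1080 [440. 473.  53.] 72.0
driver 0.32 [208. 160.] 2537 [568. 168.  83.] 95.0
driver 0.17 [362. 193.] 550 [ 447. -328.   66.] 134.0
stand 0.58 [362. 196.] 528 [ 444. -325.   57.] 83.0
controller 0.62 [212. 166.] 4318 [544. 167.  82.] 107.0
controller 0.56 [119. 206.] 1064 [441. 472.  53.] 72.0
cam_left 0.4 [189. 189.] 88 [478. 228.  96.] 105.0
cam_right 0.63 [363. 199.] 463 [ 443. -325.   62.] 82.0
cam_right 0.48 [233. 183.] 90 [489.  98.  96.] 107.0
scene 440.53840297139345 [[0.88, -0.35, 0.32, 7.3], [-0.48, -0.66, 0.58, -758.87], [0.0, -0.66, -0.75, 1085.93], [0.0, 0.0, 0.0, 1.0]]
driver 0.59 [329. 278.] 247 [ 450. -356.  119.] 136.0
driver 0.57 [213. 185.] 145 [366. 158.   8.] 15.0
driver 0.42 [236. 145.] 89 [473. 224.  92.] 100.0
driver 0.32 [321. 298.] 966 [ 435. -368.   49.] 118.0
stand 0.76 [322. 295.] 1042 [ 436. -369.   46.] 77.0
controller 0.76 [263. 160.] 3773 [534. 126.  78.] 100.0
cam_right 0.63 [257. 167.] 90 [482.  91.  93.] 100.0
{'clock': 0.6, 'qpos': array([-1.41383073,  0.62840146,  0.03852025,  1.51739228, -0.02702745,
        0.99629189, -0.01998733]), 'qd': array([-8.72086235e-04, -1.23019512e-03, -8.27517375e-04, -5.02989607e-04,
        7.35120570e-05,  4.27376280e-05,  2.90450087e-04]), 'tau': array([-4.80159656e-05, -5.62978506e+01,  1.22476604e+00, -1.93697119e+01,
        1.08466350e-02,  1.68733724e-03,  1.06587754e-05]), 'eef_pos': array([143.58540633, 633.96341854, 250.3153129 ]), 'tool_rot': array([ 3.14156778e+00, -4.80283724e-05,  2.91878360e+00]), 'force': array([-0.2783091 ,  0.57434132,  0.73308965]), 'torque': array([-0.01972132,  0.00518511, -0.00322168]), 'gripper_force': 0.0, 'width': 85.23571640572571}
```

View pics/a.png

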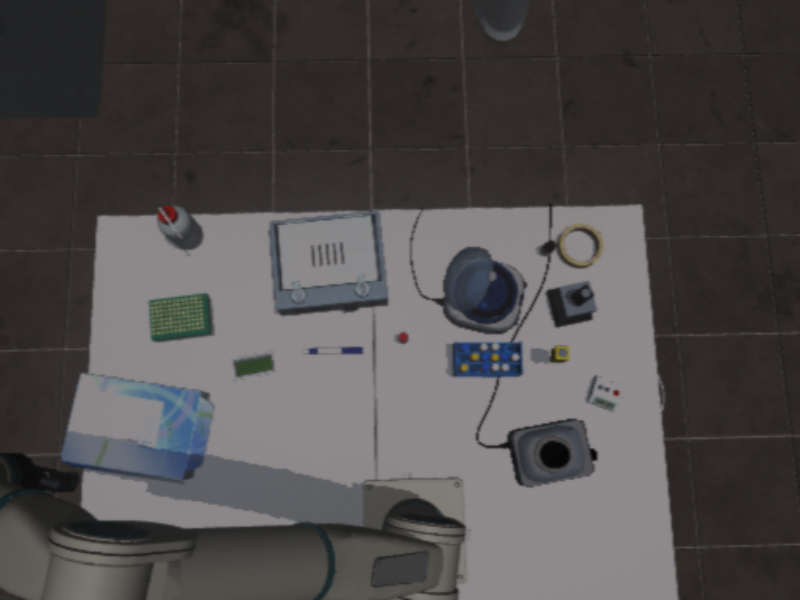

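View pics/b.png

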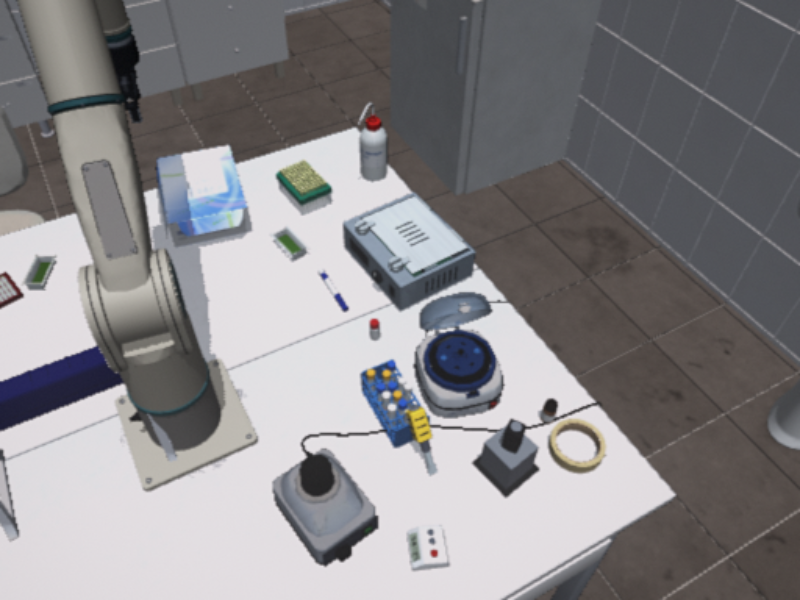

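Candidates for the driver:
- Black handle in the grey stand, scene (513,435) and top (583,293) in the 800 px pictures.
- Yellow upright look-alike, scene (420,425) and top (562,353).
- Black mixer cup, scene (318,470).
- Black-capped vial, scene (550,408).

By the description it is the black handle in the grey stand. I'll check that in a close crop and measure.

```bash
python3 - <<'E'
from h import *
D={c:np.load(f"/tmp/{c}0.npz") for c in("top","scene")}
def rect(P): (c,s,a)=cv2.minAreaRect(P[:,:2].astype(np.float32)); return np.round(c,1),np.round(s,1),round(a,1)
for c in D:
    P,u,v=pts(c,D[c]["d"])
    n=(abs(P[:,0]-445)<60)&(abs(P[:,1]+350)<60)
    Q=P[n]; 
    h=Q[(Q[:,2]>125)&(Q[:,2]<140)]; print(c,"handletop",len(h),rect(h),np.round(h.mean(0),1))
    h=Q[(Q[:,2]>70)&(Q[:,2]<82)]; print("standtop",len(h),rect(h),np.round(h.mean(0),1))
    h=Q[(Q[:,2]>3)&(Q[:,2]<10)]; print("base",len(h),rect(h))
    n=(abs(P[:,0]-560)<160)&(abs(P[:,1]-165)<150); Q=P[n]
    h=Q[(Q[:,2]>74)&(Q[:,2]<90)]; print("deck",len(h),rect(h),np.percentile(h[:,2],[5,50,95]).round(1))
    h=Q[(Q[:,2]>94)&(Q[:,2]<106)]
    for s in(h[h[:,1]>165],h[h[:,1]<165]): print("cam",len(s),rect(s),np.round(s.mean(0),1))
crop=lambda im,x,y,w,h,k:cv2.resize(im[y:y+h,x:x+w],None,fx=k,fy=k,interpolation=cv2.INTER_CUBIC)
S,Tp=D["scene"]["im"],D["top"]["im"]
a=np.hstack([crop(S,296,258,66,50,6),crop(Tp,340,170,66,50,6)])
b=np.hstack([crop(S,216,130,66,50,6),crop(Tp,178,160,66,50,6)])
cv2.imwrite("pics/c.png",np.vstack([a,b])[:,:,::-1])
E
```

```text
top handletop 76 (array([ 460.1, -345.9]), array([27.1, 28.6]), 34.9) [ 459.7 -345.2  131.4]
standtop 259 (array([ 460.7, -345.9]), array([64.3, 65.6]), 11.0) [ 457.7 -342.2   75.2]
base 198 (array([ 444.8, -350. ]), array([118.4, 119.3]), 89.4)
deck 3638 (array([553.3, 168.1]), array([190.9, 230. ]), 4.7) [76.5 82.3 87.5]
cam 55 (array([478.4, 225.4]), array([29.1, 34.3]), 80.8) [475.  226.1  98.9]
cam 55 (array([518.2,  99.5]), array([94.2, 26.3]), 3.9) [488.1  97.1  99.1]
scene handletop 100 (array([ 456.5, -351.4]), array([28.9, 27. ]), 38.9) [ 455.5 -352.6  129.9]
standtop 354 (array([ 457. , -351.1]), array([65.6, 64.6]), 10.6) [ 451.5 -357.1   73.1]
base 177 (array([ 456. , -360.4]), array([ 81.9, 102.4]), 82.4)
deck 2425 (array([548.1, 162.9]), array([191.3, 233.5]), 5.0) [75.2 79.5 84.2]
cam 34 (array([471.8, 220. ]), array([25.6, 28.5]), 3.2) [470.5 222.6  96.2]
cam 43 (array([481.5,  92.6]), array([31.4, 28.5]), 63.7) [481.3  90.3  97.1]
```

View pics/c.png

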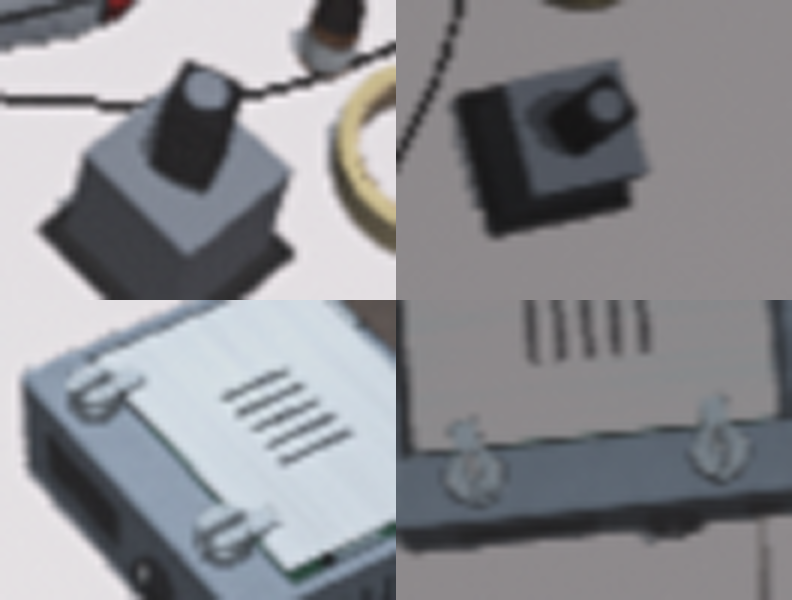

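The crop confirms it: a black square handle in the grey stand, with no yellow on it. The two cameras differ by about 5 mm, so I'll check them against the gripper on the way. Moving there over the controller.

```bash
cat >> h.py <<'E'
def go(x,y,z,yaw):  # tool-frame shift to world target, tool down
    s=ctrl.read_state(); r=R.from_euler("xyz",s["tool_rot"]); d=np.array([x,y,z])-s["eef_pos"]
    t=R.from_euler("xyz",[np.pi,0,np.radians(yaw)])
    print("t",round(s["clock"],2),"pos",s["eef_pos"].round(1),"rot",np.degrees(s["tool_rot"]).round(1),"shift",r.inv().apply(d).round(1),"ang",(r.inv()*t).as_rotvec().round(3))
E
python3 -m creep '[{"jaw":1,"xyz":[-60,-40,-60],"angular":[0,0,0.1]},{"jaw":1,"xyz":[-519,-409,-130],"angular":[0,0,1.13]},{"jaw":1,"xyz":[-519,-409,-130],"angular":[0,0,1.13]},{"jaw":1,"xyz":[-519,-409,-130],"angular":[0,0,1.13]},{"jaw":1,"xyz":[-519,-409,-130],"angular":[0,0,1.13]},{"jaw":1,"xyz":[-519,-409,-130],"angular":[0,0,1.13]},{"jaw":1,"xyz":[-519,-409,-130],"angular":[0,0,1.13]},{"jaw":1,"xyz":[-519,-409,-130],"angular":[0,0,1.13]},{"jaw":1,"xyz":[-519,-409,-130],"angular":[0,0,1.13]},{"jaw":1,"xyz":[-519,-409,-130],"angular":[0,0,1.13]},{"jaw":1,"xyz":[-519,-409,-130],"angular":[0,0,1.13]},{"jaw":1,"xyz":[-519,-409,-130],"angular":[0,0,1.13]}]'
python3 -c "
from h import *
go(459,-348,300,37);print(ctrl.read_state()['qpos'].round(2))"
```

```text
clock: 2.1
eef_pos: [562.0, 114.5, 381.1]
tool_rot: [3.139, 0.003, 1.78]
force: [-0.2, 0.5, -0.6]
width: 85.3
gripper_force: 0.0
t 2.1 pos [562.  114.5 381.1] rot [179.9   0.2 102. ] shift [-430.9 -196.8   82.1] ang [0.004 0.002 1.134]
[-0.56  0.43  0.47  1.56 -0.2   1.2   0.15]
```

```bash
python3 -m creep '[{"jaw":1,"xyz":[-431,-197,0],"angular":[0,0,1.134]},{"jaw":1,"xyz":[-431,-197,0],"angular":[0,0,1.134]},{"jaw":1,"xyz":[-431,-197,0],"angular":[0,0,1.134]},{"jaw":1,"xyz":[-431,-197,0],"angular":[0,0,1.134]},{"jaw":1,"xyz":[-431,-197,0],"angular":[0,0,1.134]},{"jaw":1,"xyz":[-431,-197,0],"angular":[0,0,1.134]},{"jaw":1,"xyz":[-431,-197,0],"angular":[0,0,1.134]},{"jaw":1,"xyz":[-431,-197,82],"angular":[0,0,1.134]},{"jaw":1,"xyz":[-431,-197,82],"angular":[0,0,1.134]},{"jaw":1,"xyz":[-431,-197,132],"angular":[0,0,1.134]},{"jaw":1,"xyz":[-431,-197,132],"angular":[0,0,1.134]}]'
python3 - <<'E'
from h import *
go(459,-348,106,37)
ims=[]
for c,k in(("scene",3),("top",3)):
    im,d=viewer.get_image(c); np.savez(f"/tmp/{c}1.npz",im=im,d=d)
    p=proj(c,ctrl.read_state()["eef_pos"])[0]; x,y=int(p[0])-66,int(p[1])-60
    print(c,p.round(1),x,y)
    cr=cv2.resize(im[max(y,0):y+120,x:x+132],None,fx=3,fy=3,interpolation=cv2.INTER_CUBIC)
    cv2.circle(cr,(int((p[0]-x)*3),int((p[1]-max(y,0))*3)),4,(255,0,0),1)
    ims.append(cr)
    # camera offset: pads/fingers points near TCP height
    P,u,v=pts(c,d); n=(abs(P[:,:2]-ctrl.read_state()["eef_pos"][:2])<70).all(1)
    for lo,hi in((230,250),(250,270),(270,300),(300,340)):
        Q=P[n&(P[:,2]>lo)&(P[:,2]<hi)]
        if len(Q)>5: print(lo,len(Q),cv2.minAreaRect(Q[:,:2].astype(np.float32)))
cv2.imwrite("pics/d.png",np.hstack(ims)[:,:,::-1])
E
```

```text
clock: 3.48
eef_pos: [459.1, -340.0, 245.3]
tool_rot: [-3.134, 0.001, 0.656]
force: [0.5, -0.6, 1.0]
width: 85.2
gripper_force: 0.0
t 3.48 pos [ 459.1 -340.   245.3] rot [-1.795e+02  1.000e-01  3.760e+01] shift [ -4.8   7.4 139.2] ang [-0.008  0.001  0.01 ]
scene [335.3 242.7] 269 182
230 29 ((449.4969177246094, -345.61224365234375), (20.204574584960938, 109.01927185058594), 30.118940353393555)
250 66 ((453.72174072265625, -342.5163879394531), (18.821863174438477, 112.41712951660156), 37.37544250488281)
270 291 ((453.83795166015625, -343.2813720703125), (30.157562255859375, 147.49156188964844), 38.996944427490234)
300 678 ((453.00469970703125, -343.8393249511719), (34.32477569580078, 144.37405395507812), 37.84196853637695)
top [383.9 178.9] 317 118
```

View pics/d.png

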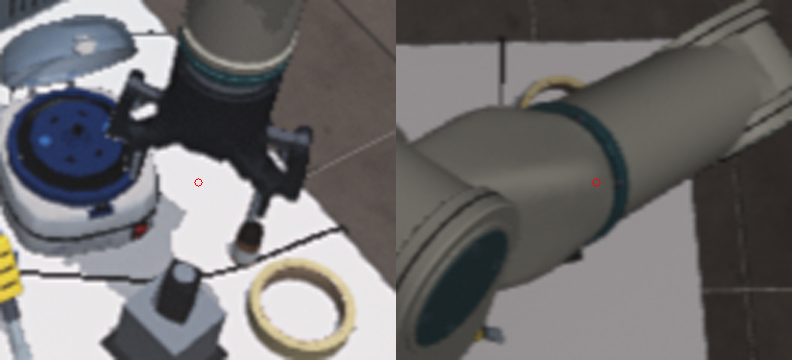

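The crop shows the open gripper above the stand with the black handle below it (190,290). Nothing is in the way of the descent.

```bash
python3 -m creep '[{"jaw":1,"xyz":[0,0,30],"angular":[0,0,0]},{"jaw":1,"xyz":[0,0,30],"angular":[0,0,0]}]'; python3 -c "
from h import *
go(460,-348,107,37)"
```

```text
clock: 3.82
eef_pos: [460.7, -342.3, 218.9]
tool_rot: [-3.141, -0.001, 0.656]
force: [-0.3, 0.2, 1.7]
width: 85.4
gripper_force: 0.0
t 3.83 pos [ 460.7 -342.3  218.9] rot [-180.    -0.    37.6] shift [ -4.1   4.2 111.9] ang [-0.001 -0.     0.01 ]
```

```bash
python3 -m creep '[{"jaw":1,"xyz":[-4,4,40],"angular":[0,0,0.01]},{"jaw":1,"xyz":[-4,4,80],"angular":[0,0,0.01]},{"jaw":1,"xyz":[-4,4,112],"angular":[0,0,0.01]},{"jaw":1,"xyz":[-4,4,112],"angular":[0,0,0.01]},{"jaw":-1,"xyz":[-4,4,112],"angular":[0,0,0.01]},{"jaw":-1,"xyz":[-4,4,112],"angular":[0,0,0.01]},{"jaw":-1,"xyz":[-4,4,112],"angular":[0,0,0.01]},{"jaw":-1,"xyz":[-4,4,112],"angular":[0,0,0.01]},{"jaw":-1,"xyz":[-4,4,112],"angular":[0,0,0.01]},{"jaw":-1,"xyz":[-4,4,112],"angular":[0,0,0.01]}]'; python3 -c "
from h import *
go(460,-348,370,37)"
```

```text
clock: 5.08
eef_pos: [460.2, -349.0, 107.5]
tool_rot: [3.14, -0.001, 0.645]
force: [0.1, 1.6, 6.1]
width: 27.5
gripper_force: 58.3
t 5.08 pos [ 460.2 -349.   107.5] rot [ 1.799e+02 -1.000e-01  3.690e+01] shift [   0.8   -0.5 -262.5] ang [ 0.002 -0.001 -0.001]
```

```bash
python3 -m creep '[{"jaw":-1,"xyz":[0,0,-40],"angular":[0,0,0]},{"jaw":-1,"xyz":[0,0,-90],"angular":[0,0,0]},{"jaw":-1,"xyz":[0,0,-140],"angular":[0,0,0]},{"jaw":-1,"xyz":[0,0,-200],"angular":[0,0,0]},{"jaw":-1,"xyz":[0,0,-262],"angular":[0,0,0]},{"jaw":-1,"xyz":[0,0,-262],"angular":[0,0,0]}]'; python3 - <<'E'
from h import *
go(480,95,370,100)
im,d=viewer.get_image("scene"); e=ctrl.read_state()["eef_pos"]
np.savez("/tmp/scene2.npz",im=im,d=d)
p=proj("scene",e-[0,0,60])[0].astype(int); print(p)
cr=im[p[1]-45:p[1]+45,p[0]-45:p[0]+45]
cv2.imwrite("pics/e.png",cv2.resize(cr,None,fx=6,fy=6,interpolation=cv2.INTER_CUBIC)[:,:,::-1])
E
```

```text
clock: 5.82
eef_pos: [460.5, -350.9, 373.5]
tool_rot: [3.132, -0.003, 0.645]
force: [-0.2, -0.3, -2.1]
width: 27.2
gripper_force: 60.6
t 5.83 pos [ 460.5 -350.9  373.5] rot [179.5  -0.2  36.9] shift [ 283.5 -344.8    1. ] ang [ 0.01   0.003 -1.101]
[341 228]
```

View pics/e.png

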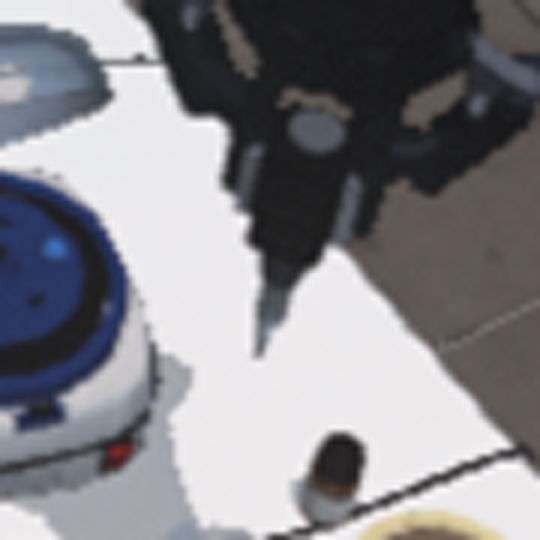

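The blade shows edge-on, tip at crop (260,355), and the camera looks along about 42°, so the blade is along tool x (37°) and the driver hangs upright. Now I'll measure the slot angles from the first pictures.

```bash
python3 - <<'E'
from h import *
tiles=[]
off={"top":np.array([0.3,-2.5]),"scene":np.array([4,2.8])}  # true - camera
C=np.array([551.8,165.6]);y=np.radians(4.8);Rz=np.array([[np.cos(y),-np.sin(y)],[np.sin(y),np.cos(y)]])
for c in("top","scene"):
    D=np.load(f"/tmp/{c}0.npz"); P,u,v=pts(c,D["d"]); P[:,:2]+=off[c]
    if c=="scene": P[:,2]+=2.3
    for s in(65,-65):
        q=C+Rz@[-73,s]; d=P[:,:2]-q; r=np.hypot(*d.T)
        hd=P[(r<22)&(P[:,2]>94)]
        e=(r>17)&(r<36)&(P[:,2]>86)&(P[:,2]<96)&(d[:,0]>8)
        a=np.degrees(np.arctan2(d[e,1],d[e,0])); print(c,s,q.round(1),"head",len(hd),hd.mean(0).round(1),"ear",e.sum(),a.mean().round(1),np.median(a).round(1),P[e,2].mean().round(1))
        k=14; p=proj(c,np.r_[q-off[c],99.5-(2.3 if c=="scene" else 0)])[0]; x0,y0=int(p[0])-13,int(p[1])-12
        cr=cv2.resize(D["im"][y0:y0+20,x0:x0+26],None,fx=k,fy=k,interpolation=cv2.INTER_CUBIC)
        cr=cv2.normalize(cr,None,0,255,cv2.NORM_MINMAX)
        f=lambda w:tuple(int(t) for t in ((proj(c,np.r_[w-off[c],99.5-(2.3 if c=="scene" else 0)])[0]-[x0,y0]+.5)*k))
        for ang,col in((5,(255,0,0)),(12,(0,200,0)),(19,(0,0,255))):
            t=np.radians(ang); w=np.array([np.cos(t),np.sin(t)])
            for sg in(1,-1): cv2.line(cr,f(q+sg*16*w),f(q+sg*23*w),col,1)
        tiles.append(cr)
cv2.imwrite("pics/f.png",np.vstack([np.hstack(tiles[:2]),np.hstack(tiles[2:])])[:,:,::-1])
E
```

```text
top 65 [473.6 224.3] head 55 [475.  223.6  99.1] ear 30 1.4 8.9 89.6
top -65 [484.5  94.7] head 54 [486.3  94.2  99.4] ear 28 10.8 10.2 89.5
scene 65 [473.6 224.3] head 44 [474.7 224.8  97.8] ear 12 12.5 12.8 88.2
scene -65 [484.5  94.7] head 50 [485.3  94.2  98.8] ear 21 8.8 5.8 88.8
```

View pics/f.png

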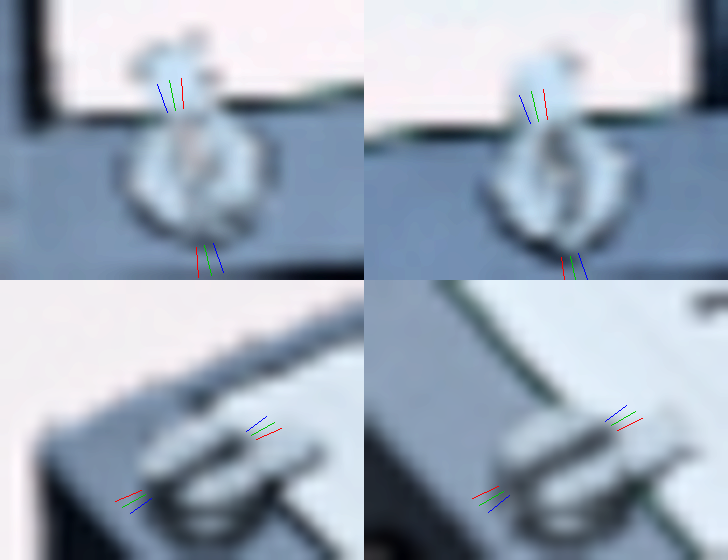

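Slots lie at about 14° (left) and 13° (right) in world. Right cam is at about (485,94), left at about (474,224). Carrying the driver over.

```bash
python3 -c "
from h import *
go(485.2,94.4,371,13)"
```

```text
t 5.88 pos [ 459.8 -349.3  370.4] rot [ 1.798e+02 -1.000e-01  3.690e+01] shift [ 287.  -339.3   -1.4] ang [ 0.003 -0.003  0.418]
```

```bash
python3 -m creep '[{"jaw":-1,"xyz":[287,-339,0],"angular":[0,0,0.1]},{"jaw":-1,"xyz":[287,-339,0],"angular":[0,0,0.2]},{"jaw":-1,"xyz":[287,-339,0],"angular":[0,0,0.3]},{"jaw":-1,"xyz":[287,-339,0],"angular":[0,0,0.418]},{"jaw":-1,"xyz":[287,-339,0],"angular":[0,0,0.418]},{"jaw":-1,"xyz":[287,-339,0],"angular":[0,0,0.418]},{"jaw":-1,"xyz":[287,-339,0],"angular":[0,0,0.418]},{"jaw":-1,"xyz":[287,-339,60],"angular":[0,0,0.418]},{"jaw":-1,"xyz":[287,-339,110],"angular":[0,0,0.418]},{"jaw":-1,"xyz":[287,-339,148],"angular":[0,0,0.418]},{"jaw":-1,"xyz":[287,-339,148],"angular":[0,0,0.418]},{"jaw":-1,"xyz":[287,-339,148],"angular":[0,0,0.418]}]'; python3 - <<'E'
from h import *
go(485.2,94.4,208,13)
s=ctrl.read_state(); print(s["force"],s["torque"])
off={"top":np.array([0.3,-2.5]),"scene":np.array([4,2.8])}
im,d=viewer.get_image("scene"); np.savez("/tmp/scene3.npz",im=im,d=d)
p=proj("scene",np.r_[s["eef_pos"][:2]-[4,2.8],110])[0]; print(p)
x,y=int(p[0])-32,int(p[1])-28
cr=cv2.resize(im[y:y+48,x:x+64],None,fx=12,fy=12,interpolation=cv2.INTER_CUBIC)
cv2.circle(cr,tuple(((p-[x,y]+.5)*12).astype(int).tolist()),4,(255,0,0),1)
cv2.imwrite("pics/g.png",cr[:,:,::-1])
E
```

```text
clock: 7.38
eef_pos: [485.5, 94.4, 220.9]
tool_rot: [3.141, -0.0, 0.226]
force: [0.9, 0.3, -1.1]
width: 27.4
gripper_force: 60.3
t 7.38 pos [485.5  94.4 220.9] rot [180.  -0.  13.] shift [-0.3 -0.1 12.9] ang [ 0.    -0.    -0.001]
[ 0.85930297  0.28044288 -1.05314477] [ 0.03255919 -0.04335648  0.09176799]
[252.71510092 164.3136231 ]
```

View pics/g.png

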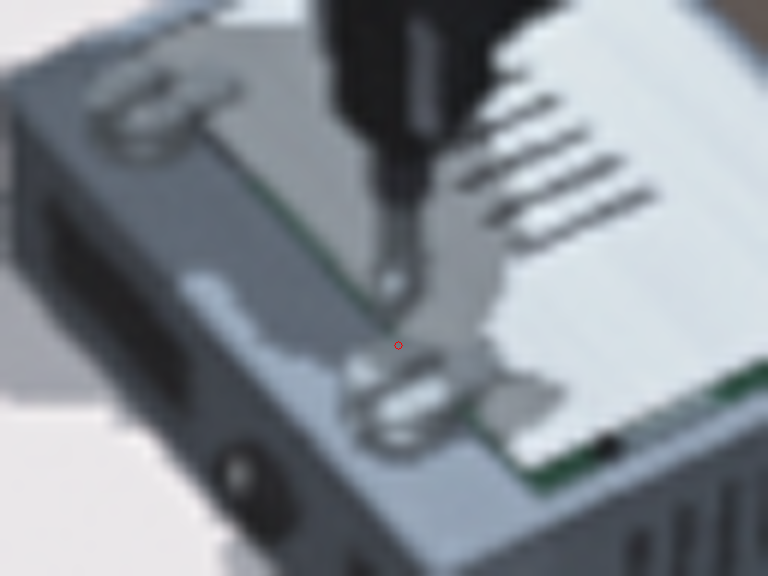

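The blade tip (395,315) hangs in line with the right cam's head, whose centre is at about (404,388). Lowering gently.

```bash
python3 -m creep '[{"jaw":-1,"xyz":[0,0,15],"angular":[0,0,0]},{"jaw":-1,"xyz":[0,0,21],"angular":[0,0,0]},{"jaw":-1,"xyz":[0,0,24],"angular":[0,0,0]},{"jaw":-1,"xyz":[0,0,26],"angular":[0,0,0]},{"jaw":-1,"xyz":[0,0,26],"angular":[0,0,0]}]'; python3 -c "
from h import *
go(485.2,94.4,191,13)"
```

```text
clock: 8.05
eef_pos: [485.2, 94.8, 194.3]
tool_rot: [3.142, 0.0, 0.227]
force: [0.1, 0.3, -1.4]
width: 27.6
gripper_force: 60.3
t 8.05 pos [485.2  94.8 194.3] rot [180.   0.  13.] shift [-0.1  0.3  3.3] ang [ 0.  0. -0.]
```

```bash
python3 -m creep '[{"jaw":-1,"xyz":[0,0,2],"angular":[0,0,0]},{"jaw":-1,"xyz":[0,0,4.5],"angular":[0,0,0]},{"jaw":-1,"xyz":[0,0,4.5],"angular":[0,0,-0.1]},{"jaw":-1,"xyz":[0,0,4.5],"angular":[0,0,-0.2]},{"jaw":-1,"xyz":[0,0,4.5],"angular":[0,0,-0.3]},{"jaw":-1,"xyz":[0,0,4.5],"angular":[0,0,-0.3]}]'; python3 -c "
from h import *
go(485.2,94.4,191,93);s=ctrl.read_state();print(s['force'],s['torque'])"
```

```text
clock: 8.8
eef_pos: [485.4, 94.2, 189.7]
tool_rot: [3.141, -0.0, 0.525]
force: [1.2, -2.0, -3.3]
width: 27.4
gripper_force: 60.3
t 8.8 pos [485.4  94.2 189.7] rot [180.   -0.   30.1] shift [-0.1 -0.2 -1.3] ang [ 1.000e-03  0.000e+00 -1.098e+00]
[ 1.20228841 -1.9607153  -3.34259939] [-0.39685463 -0.37661733 -0.04929719]
```

```bash
python3 -m creep '[{"jaw":-1,"xyz":[0,0,0],"angular":[0,0,-0.12]},{"jaw":-1,"xyz":[0,0,0],"angular":[0,0,-0.24]},{"jaw":-1,"xyz":[0,0,0],"angular":[0,0,-0.36]},{"jaw":-1,"xyz":[0,0,0],"angular":[0,0,-0.48]},{"jaw":-1,"xyz":[0,0,0],"angular":[0,0,-0.6]},{"jaw":-1,"xyz":[0,0,0],"angular":[0,0,-0.6]}]'; python3 -c "
from h import *
go(485.2,94.4,191,93);s=ctrl.read_state();print(s['force'],s['torque'])"
```

```text
clock: 9.55
eef_pos: [485.6, 94.0, 189.8]
tool_rot: [3.14, 0.0, 1.123]
force: [2.5, -2.8, -4.2]
width: 27.2
gripper_force: 60.2
t 9.55 pos [485.6  94.  189.8] rot [179.9   0.   64.4] shift [ 0.2 -0.6 -1.2] ang [ 0.001  0.001 -0.5  ]
[ 2.53554022 -2.81276468 -4.23166017] [-0.75371101 -0.56248185 -0.05090271]
```

```bash
python3 -m creep '[{"jaw":-1,"xyz":[0,0,0],"angular":[0,0,-0.12]},{"jaw":-1,"xyz":[0,0,0],"angular":[0,0,-0.24]},{"jaw":-1,"xyz":[0,0,0],"angular":[0,0,-0.36]},{"jaw":-1,"xyz":[0,0,0],"angular":[0,0,-0.46]},{"jaw":-1,"xyz":[0,0,0],"angular":[0,0,-0.56]},{"jaw":-1,"xyz":[0,0,0],"angular":[0,0,-0.56]}]'; python3 -c "
from h import *
go(474.3,224.1,225,14);s=ctrl.read_state();print(s['force'],s['torque'])"
```

```text
clock: 10.3
eef_pos: [485.9, 94.0, 189.8]
tool_rot: [3.14, 0.001, 1.682]
force: [2.9, -3.5, -4.6]
width: 27.3
gripper_force: 60.0
t 10.3 pos [485.9  94.  189.8] rot [1.799e+02 1.000e-01 9.640e+01] shift [130.6   3.  -35.3] ang [ 0.002 -0.     1.438]
[ 2.86445046 -3.49577749 -4.62581725] [-0.96774996 -0.8267103  -0.03033911]
```

```bash
python3 -m creep '[{"jaw":-1,"xyz":[0,0,0],"angular":[0,0,0.05]},{"jaw":-1,"xyz":[0,0,-18],"angular":[0,0,0.05]},{"jaw":-1,"xyz":[0,0,-35],"angular":[0,0,0.05]},{"jaw":-1,"xyz":[44,1,-35],"angular":[0,0,0.2]},{"jaw":-1,"xyz":[90,2,-35],"angular":[0,0,0.37]},{"jaw":-1,"xyz":[131,3,-35],"angular":[0,0,0.55]},{"jaw":-1,"xyz":[131,3,-35],"angular":[0,0,0.73]},{"jaw":-1,"xyz":[131,3,-35],"angular":[0,0,0.9]},{"jaw":-1,"xyz":[131,3,-35],"angular":[0,0,1.08]},{"jaw":-1,"xyz":[131,3,-35],"angular":[0,0,1.26]},{"jaw":-1,"xyz":[131,3,-35],"angular":[0,0,1.438]},{"jaw":-1,"xyz":[131,3,-35],"angular":[0,0,1.438]}]'; python3 - <<'E'
from h import *
go(474.3,224.1,190,14)
im,d=viewer.get_image("scene"); s=ctrl.read_state(); np.savez("/tmp/scene4.npz",im=im,d=d)
p=proj("scene",np.r_[s["eef_pos"][:2]-[4,2.8],97.2])[0]
x,y=int(p[0])-32,int(p[1])-28
cr=cv2.resize(im[y:y+60,x:x+64],None,fx=10,fy=10,interpolation=cv2.INTER_CUBIC)
cv2.circle(cr,tuple(((p-[x,y]+.5)*10).astype(int).tolist()),4,(255,0,0),1)
cv2.imwrite("pics/h.png",cr[:,:,::-1])
E
```

```text
clock: 11.8
eef_pos: [471.7, 226.4, 224.4]
tool_rot: [-3.141, 0.002, 0.249]
force: [-0.8, -0.2, -0.1]
width: 27.4
gripper_force: 60.3
t 11.8 pos [471.7 226.4 224.4] rot [-1.80e+02  1.00e-01  1.43e+01] shift [ 2.   2.9 34.4] ang [-0.001  0.002  0.005]
```

View pics/h.png

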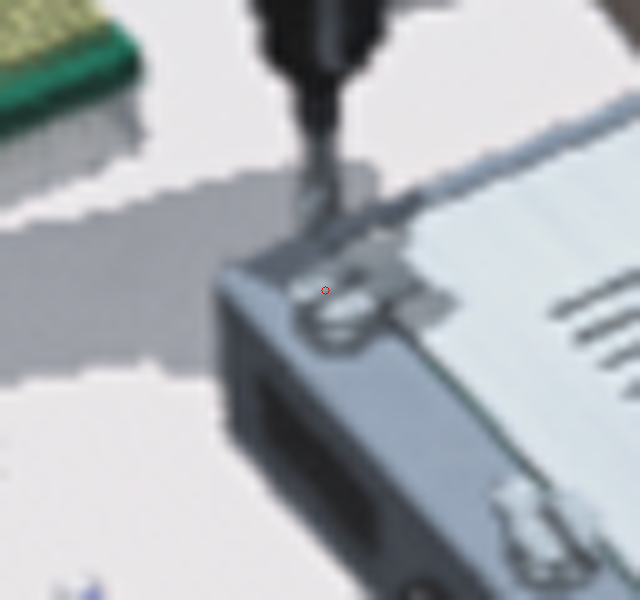

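The right cam's slot now lies across (540,540), so it has turned. The blade is about 3 mm off the left cam's centre (343,298). I'll correct that, then lower.

```bash
python3 -m creep '[{"jaw":-1,"xyz":[0,0,10],"angular":[0,0,0]},{"jaw":-1,"xyz":[0,0,10],"angular":[0,0,0]}]'; python3 -c "
from h import *
go(474.3,224.1,194,14)"
```

```text
clock: 12.1
eef_pos: [472.1, 225.3, 213.9]
tool_rot: [-3.141, 0.002, 0.25]
force: [0.0, 0.3, -1.3]
width: 27.4
gripper_force: 60.3
t 12.1 pos [472.1 225.3 213.9] rot [-1.80e+02  1.00e-01  1.43e+01] shift [ 1.9  1.7 19.9] ang [-0.     0.002  0.005]
```

```bash
python3 -m creep '[{"jaw":-1,"xyz":[2.2,2.1,6],"angular":[0,0,0]},{"jaw":-1,"xyz":[2.2,2.1,12],"angular":[0,0,0]},{"jaw":-1,"xyz":[2.2,2.1,16],"angular":[0,0,0]},{"jaw":-1,"xyz":[2.2,2.1,19],"angular":[0,0,0]},{"jaw":-1,"xyz":[2.2,2.1,19],"angular":[0,0,0]}]'; python3 -c "
from h import *
go(474.5,223.9,190,14)"
```

```text
clock: 12.72
eef_pos: [475.5, 223.7, 195.6]
tool_rot: [3.142, 0.0, 0.249]
force: [0.6, 0.9, -0.1]
width: 27.6
gripper_force: 60.3
t 12.72 pos [475.5 223.7 195.6] rot [180.    0.   14.3] shift [-0.9 -0.4  5.6] ang [0.    0.    0.004]
```

```bash
python3 -m creep '[{"jaw":-1,"xyz":[-0.5,0,2],"angular":[0,0,0]},{"jaw":-1,"xyz":[-0.5,0,5],"angular":[0,0,0]},{"jaw":-1,"xyz":[-0.5,0,5],"angular":[0,0,-0.1]},{"jaw":-1,"xyz":[-0.5,0,5],"angular":[0,0,-0.2]},{"jaw":-1,"xyz":[-0.5,0,5],"angular":[0,0,-0.3]},{"jaw":-1,"xyz":[-0.5,0,5],"angular":[0,0,-0.3]}]'; python3 -c "
from h import *
go(474.5,223.9,190,95);s=ctrl.read_state();print(s['force'],s['torque'])"
```

```text
clock: 13.48
eef_pos: [474.9, 223.6, 190.6]
tool_rot: [-3.141, 0.0, 0.548]
force: [-0.7, 0.4, -2.7]
width: 27.4
gripper_force: 60.3
t 13.47 pos [474.9 223.6 190.6] rot [-180.     0.    31.4] shift [-0.2 -0.5  0.6] ang [-1.000e-03  0.000e+00 -1.111e+00]
[-0.74663187  0.3630221  -2.73605148] [ 0.04504043  0.02573365 -0.04640933]
```

```bash
python3 -m creep '[{"jaw":-1,"xyz":[0,0,0],"angular":[0,0,-0.12]},{"jaw":-1,"xyz":[0,0,0],"angular":[0,0,-0.24]},{"jaw":-1,"xyz":[0,0,0],"angular":[0,0,-0.36]},{"jaw":-1,"xyz":[0,0,0],"angular":[0,0,-0.48]},{"jaw":-1,"xyz":[0,0,0],"angular":[0,0,-0.6]},{"jaw":-1,"xyz":[0,0,0],"angular":[0,0,-0.72]},{"jaw":-1,"xyz":[0,0,0],"angular":[0,0,-0.84]},{"jaw":-1,"xyz":[0,0,0],"angular":[0,0,-0.96]},{"jaw":-1,"xyz":[0,0,0],"angular":[0,0,-1.06]},{"jaw":-1,"xyz":[0,0,0],"angular":[0,0,-1.14]},{"jaw":-1,"xyz":[0,0,0],"angular":[0,0,-1.14]},{"jaw":-1,"xyz":[0,0,0],"angular":[0,0,-1.08]}]'; python3 - <<'E'
from h import *
s=ctrl.read_state();print(s['force'],s['torque'])
im,d=viewer.get_image("scene"); 
cr=cv2.resize(im[115:205,190:310],None,fx=6,fy=6,interpolation=cv2.INTER_CUBIC)
cv2.imwrite("pics/i.png",cr[:,:,::-1])
go(474.5,223.9,375,37)
E
```

```text
clock: 14.98
eef_pos: [475.4, 223.3, 190.8]
tool_rot: [3.141, 0.0, 1.624]
force: [0.8, 0.0, -1.4]
width: 27.0
gripper_force: 60.4
[ 0.80100288  0.01221756 -1.38615995] [-0.01973555 -0.05402165 -0.00646149]
t 15.03 pos [475.4 223.5 190.8] rot [180.    0.   92.9] shift [   0.5   -0.8 -184.2] ang [0.    0.    0.976]
```

View pics/i.png

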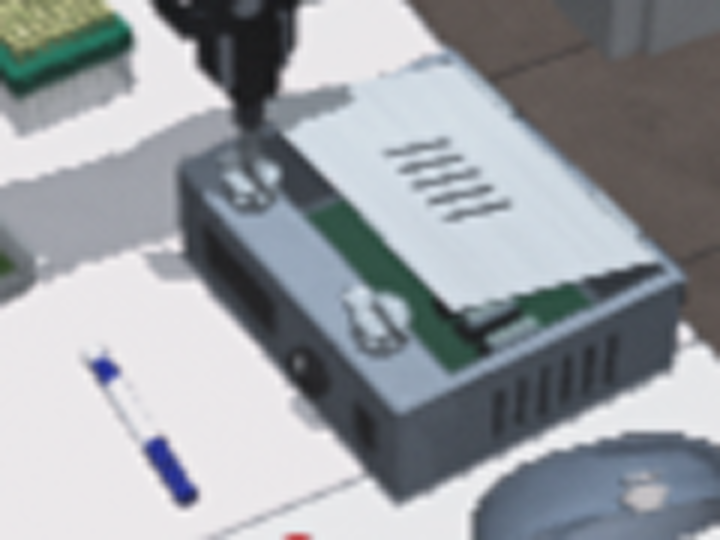

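The panel has sprung open (green board showing, panel edge at (440,300)) and both slots point sideways. Lifting out and carrying the driver back at 375 mm.

```bash
python3 -m creep '[{"jaw":-1,"xyz":[0,0,-15],"angular":[0,0,0]},{"jaw":-1,"xyz":[0,0,-45],"angular":[0,0,0]},{"jaw":-1,"xyz":[0,0,-100],"angular":[0,0,0]},{"jaw":-1,"xyz":[0,0,-160],"angular":[0,0,0.1]},{"jaw":-1,"xyz":[0,0,-190],"angular":[0,0,0.2]},{"jaw":-1,"xyz":[0,0,-190],"angular":[0,0,0.3]}]'; python3 -c "
from h import *
go(460.2,-348.7,378,36.9)"
```

```text
clock: 15.78
eef_pos: [476.2, 223.9, 384.9]
tool_rot: [3.137, -0.005, 1.325]
force: [-1.5, -1.3, -1.9]
width: 27.5
gripper_force: 60.4
t 15.78 pos [476.2 223.9 384.9] rot [179.8  -0.3  75.9] shift [-559.4  123.6    4.5] ang [ 0.002 -0.006  0.681]
```

```bash
python3 -m creep '[{"jaw":-1,"xyz":[-559,124,3],"angular":[0,0,0.68]},{"jaw":-1,"xyz":[-559,124,3],"angular":[0,0,0.68]},{"jaw":-1,"xyz":[-559,124,3],"angular":[0,0,0.68]},{"jaw":-1,"xyz":[-559,124,3],"angular":[0,0,0.68]},{"jaw":-1,"xyz":[-559,124,3],"angular":[0,0,0.68]},{"jaw":-1,"xyz":[-559,124,3],"angular":[0,0,0.68]},{"jaw":-1,"xyz":[-559,124,3],"angular":[0,0,0.68]},{"jaw":-1,"xyz":[-559,124,3],"angular":[0,0,0.68]},{"jaw":-1,"xyz":[-559,124,3],"angular":[0,0,0.68]},{"jaw":-1,"xyz":[-559,124,3],"angular":[0,0,0.68]},{"jaw":-1,"xyz":[-559,124,3],"angular":[0,0,0.68]},{"jaw":-1,"xyz":[-559,124,3],"angular":[0,0,0.68]}]';python3 -m creep '[{"jaw":-1,"xyz":[0,0,0],"angular":[0,0,0]},{"jaw":-1,"xyz":[0,0,0],"angular":[0,0,0]}]'; python3 -c "
from h import *
go(460.2,-348.7,190,36.9)"
```

```text
clock: 17.27
eef_pos: [462.4, -346.6, 378.0]
tool_rot: [-3.141, -0.002, 0.651]
force: [0.6, 0.2, -2.4]
width: 27.5
gripper_force: 60.3
clock: 17.52
eef_pos: [462.1, -347.6, 378.0]
tool_rot: [-3.141, -0.001, 0.651]
force: [-0.3, 0.1, -1.5]
width: 27.3
gripper_force: 60.3
t 17.52 pos [ 462.1 -347.6  378. ] rot [-180.    -0.    37.3] shift [ -2.2  -0.2 188. ] ang [-0.    -0.001  0.007]
```

```bash
python3 -m creep '[{"jaw":-1,"xyz":[-2.2,0,60],"angular":[0,0,0.007]},{"jaw":-1,"xyz":[-2.2,0,120],"angular":[0,0,0.007]},{"jaw":-1,"xyz":[-2.2,0,170],"angular":[0,0,0.007]},{"jaw":-1,"xyz":[-2.2,0,188],"angular":[0,0,0.007]},{"jaw":-1,"xyz":[-2.2,0,188],"angular":[0,0,0.007]},{"jaw":-1,"xyz":[-2.2,0,188],"angular":[0,0,0.007]}]'; python3 -c "
from h import *
go(460.2,-348.7,108.5,36.9)"
```

```text
clock: 18.27
eef_pos: [460.9, -351.3, 191.9]
tool_rot: [3.138, -0.001, 0.642]
force: [-0.6, -0.1, -0.7]
width: 27.4
gripper_force: 60.4
t 18.27 pos [ 460.9 -351.3  191.9] rot [ 1.798e+02 -1.000e-01  3.680e+01] shift [ 1.  -2.8 83.3] ang [ 0.004 -0.001 -0.002]
```

```bash
python3 -m creep '[{"jaw":-1,"xyz":[0,0,0],"angular":[0,0,0]},{"jaw":-1,"xyz":[0,0,0],"angular":[0,0,0]}]'; python3 -c "
from h import *
go(460.2,-348.7,108.5,36.9)"
```

```text
clock: 18.52
eef_pos: [460.3, -350.4, 190.9]
tool_rot: [3.14, -0.001, 0.642]
force: [0.8, -0.3, -0.3]
width: 27.2
gripper_force: 60.4
t 18.52 pos [ 460.3 -350.4  190.9] rot [179.9  -0.   36.8] shift [ 0.9 -1.6 82.4] ang [ 0.002 -0.001 -0.002]
```

```bash
python3 -m creep '[{"jaw":-1,"xyz":[0.6,-1.2,12],"angular":[0,0,0]},{"jaw":-1,"xyz":[0.6,-1.2,24],"angular":[0,0,0]},{"jaw":-1,"xyz":[0.6,-1.2,36],"angular":[0,0,0]},{"jaw":-1,"xyz":[0.6,-1.2,48],"angular":[0,0,0]},{"jaw":-1,"xyz":[0.6,-1.2,60],"angular":[0,0,0]},{"jaw":-1,"xyz":[0.6,-1.2,70],"angular":[0,0,0]},{"jaw":-1,"xyz":[0.6,-1.2,78],"angular":[0,0,0]},{"jaw":-1,"xyz":[0.6,-1.2,78],"angular":[0,0,0]}]'; python3 -c "
from h import *
go(460.2,-348.7,107.5,36.9)"
```

```text
clock: 19.52
eef_pos: [459.3, -348.6, 111.2]
tool_rot: [-3.141, 0.0, 0.642]
force: [0.0, -0.4, -1.4]
width: 27.6
gripper_force: 60.4
t 19.52 pos [ 459.3 -348.6  111.2] rot [-179.9    0.    36.8] shift [0.7 0.7 3.7] ang [-0.001  0.    -0.002]
```

```bash
python3 -m creep '[{"jaw":-1,"xyz":[0,0,2.5],"angular":[0,0,0]},{"jaw":-1,"xyz":[0,0,3.5],"angular":[0,0,0]},{"jaw":-1,"xyz":[0,0,3.5],"angular":[0,0,0]}]'
```

```text
clock: 19.9
eef_pos: [459.6, -348.8, 108.5]
tool_rot: [3.141, -0.0, 0.642]
force: [-1.2, 0.2, -1.5]
width: 27.5
gripper_force: 60.4
```

Almost down and no contact yet, so I'll open gently, let it settle, then rise.

```bash
python3 -m creep '[{"jaw":-1,"xyz":[0,0,1],"angular":[0,0,0]},{"jaw":0,"xyz":[0,0,1],"angular":[0,0,0]},{"jaw":1,"xyz":[0,0,1],"angular":[0,0,0]},{"jaw":1,"xyz":[0,0,1],"angular":[0,0,0]},{"jaw":1,"xyz":[0,0,1],"angular":[0,0,0]},{"jaw":1,"xyz":[0,0,1],"angular":[0,0,0]},{"jaw":1,"xyz":[0,0,-20],"angular":[0,0,0]},{"jaw":1,"xyz":[0,0,-60],"angular":[0,0,0]},{"jaw":1,"xyz":[0,0,-120],"angular":[0,0,0]},{"jaw":1,"xyz":[0,0,-180],"angular":[0,0,0]},{"jaw":1,"xyz":[0,0,-240],"angular":[0,0,0]},{"jaw":1,"xyz":[0,0,-240],"angular":[0,0,0]}]'; python3 - <<'E'
from h import *
ims=[]
im,d=viewer.get_image("scene")
P,u,v=pts("scene",d); n=(abs(P[:,0]-457)<60)&(abs(P[:,1]+351)<60); Q=P[n]
for lo,hi in((125,140),(70,80)):
    q=Q[(Q[:,2]>lo)&(Q[:,2]<hi)]; print(len(q),cv2.minAreaRect(q[:,:2].astype(np.float32)),q[:,2].mean())
f=lambda a:cv2.resize(a,(396,300),interpolation=cv2.INTER_CUBIC)
cv2.imwrite("pics/j.png",np.hstack([f(im[258:308,296:362]),f(im[110:200,190:309])])[:,:,::-1])
s=ctrl.read_state(); print(s["eef_pos"],s["clock"],s["force"])
E
```

```text
clock: 21.4
eef_pos: [460.8, -351.1, 353.2]
tool_rot: [3.132, -0.003, 0.642]
force: [-0.4, 0.7, -1.2]
width: 85.5
gripper_force: 0.0
101 ((455.96923828125, -350.6399841308594), (25.60386848449707, 27.129844665527344), 37.44697570800781) 129.46447101811728
341 ((456.4024963378906, -351.06121826171875), (64.80884552001953, 64.94083404541016), 10.594301223754883) 73.06719070571773
[ 460.06348816 -349.53441237  350.38715926] 21.45 [-0.02063621 -0.33772285 -0.30047176]
```

View pics/j.png

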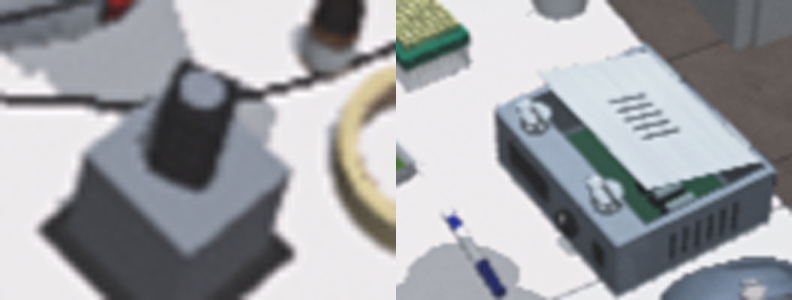

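The driver is back upright in its stand (left, handle top at (205,90)), seated at its original height and centred within 1 mm. The panel is open, and both cams are turned.

```bash
python3 -c "
from cell import ctrl
print(ctrl.finish_job())"
```

```text
the job is handed in; nothing more can be done
None
```

I turned both cams, the panel sprang open, and the screwdriver is back upright in its stand; I handed the job in at about 21.5 s of the 58 s, with the verdict not shown to me.

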